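# Click the sliding bookend home

### The arm

A 6-joint arm with a two-finger parallel gripper is mounted at the origin on a cart in front of the work surface, level with it; the furniture and walls round the work are solid. World frame = base frame: x ahead of the robot, y to its left, z up, the work surface at z = 0. Lengths are in m, angles in degrees, forces in N, time in s.
With the tool pointing down it reaches from about 0.3 to 0.75 m from the base axis. Payload 8.5 kg.
Tool frame: the origin (TCP) lies at the very end of the fingers, on their centre line; the grasp point (between the pads) lies 19 mm behind it (env.hold_point_z is the distance from the TCP to the grasp point, in m); z points along the fingers, y is the line along which they close (so a half turn about z gives the same grasp; the last joint's range is limited). The gripper opens to 85 mm and grips with 20 to 120 N. Pads are 22 mm wide; open, the fingers measure 114 mm over their backs; the gripper's body (76 mm by 85 mm) begins 54 mm behind the grasp point. The pads swing forward as they close: fully open they stand 13 mm farther back than shut.
Start: joints at [-80.632, 21.807, 74.336, -0, 83.858, -12.336], TCP at [0.203, -0.511, 0.231] pointing down, gripper open.
Joint ranges: [-178.18, 178.18], [-50.72, 133.34], [12.68, 142.11], [-81.47, 261.47], [9.98, 163.14], [-165.26, 165.26]. Speed limits (degrees/s): [136.94, 136.94, 180, 180, 180, 180].

### API

Orientations are given as a 3x3 rotation matrix whose columns are the frame's x, y, z axes.
In Python, from rig import env, optics gives the robot as it stands.
- The arm moves only by the shell command python3 -m jog 'ROWS' [OPENING] [FORCE]. ROWS is JSON, a list of rows, each an object with "linear": the shift along the tool's x, y, z in units of 40 mm (1.0 is 40 mm), a list of three; "roll": the turn about the tool's z in units of 5 degrees (1.0 is 5 degrees). A call has 1 to 12 rows; each row shifts and turns the commanded pose from where the row before left it, along the tool's axes as they then stand; what a row does not reach is not made up. A row lasts 1/12 s, in which the tool goes at most 41.7 mm and 7.16 degrees, less where a joint would pass 70% of its speed; a pose out of reach is approached as far as the arm can. A call is refused whole if a number of a shift passes 1 or a number of a turn 1, either way. A call with a gripper value outside its range is refused whole. OPENING is the opening, from -1 (shut) to 1 (fully open), set as the call begins (- or left out, the last holds). The fingers move at their own pace and stop on an object; FORCE is the grip in N (left out, the last holds). Time passes only in rows, so rows that do not move let the fingers close. It gives the time, the measured TCP pose, the force, the opening and the grip force at its end, in the units of the state.
- env.observe(): the state, without advancing time (a new reading comes with each control period).
- optics.get_image(name): name is "scene" or "side" or "wrist"; returns the picture (384x512x3 uint8, red, green, blue); there is no depth.
- optics.calibration(name): a dict with "fov_y" (degrees; the focal length in pixels is half the picture's height over the tangent of half this angle, whatever the lens; pixels are square), "cx", "cy" (the principal point, pixels), "D" ([k1, k2, p1, p2, k3] as OpenCV has them; the pictures are not rectified), "T" (4x4, takes a point from camera to world coordinates). Camera axes: x right, y down, z forward; pixel columns grow to the right and rows downward; lengths in m; the calibration is good to about 2 mm. A picture is of the moment at which its call begins: read the wrist's pose just before it. calibration takes no time and is no camera call; for the wrist camera it gives the pose at the moment of the call.
- env.close_job(): hands the job in; it is judged then, once.
The state is a dict: "time_s": time; "q": joint angles; "qvel": joint speeds; "joint_efforts": joint torques, N m; "position": TCP position; "tool_rot": TCP orientation; "ft_force": force on the tool from outside, world axes, zero at the start; "wrist_torque": the same for the moment, N m; "grip_width": finger opening in m; "gripper_force": force on a finger pad.
Only numpy, scipy, OpenCV 4.12 (cv2) and the standard library are available. Lean on these libraries where they do the work, as an engineer would, in place of code of your own. Each camera call takes 0.05 s, during which the arm holds its last target. There are 200 camera calls.

### The job

The last book (blue cover, red spine) in the wooden counter-top rack has slumped. With closed fingertips push the rack's sliding end along its notched rail toward the books until its spring pin drops into the first notch, which stands the slumped book up again; stop there, because pushed on past the notch it would jam the row. Only push on the sliding end: do not handle the books or the pin, leave the other things on the table where they are, and finish with the hand clear.

Things in the scene. Friction and masses are not known exactly. Their poses are not given: they have to be found in the camera images.
- rack: light-wood counter-top book rack, fixed to the table. Origin on the table under the middle of its base board, z up; y runs along the rack from the sliding end (-y) to the fixed end panel (+y), x to the back. Base board: x -89 to +73 mm, y -172 to +172, top 14 mm above the table. Books stand on it at x -53 to +69, against the panel's inner face at y = +147; panel top 164 mm.
- rail: aluminium rail 10 mm wide along the rack's front edge at rack x = -78 mm, fixed to the rack; origin and axes as the rack's. Its plain top is 28 mm above the table; three V notches at y = 0, +55 and +110 mm, each behind a ridge 2 mm high; far (+y) side of the V a lip 1 mm high. The first notch is the one at y = 0.
- slider (a joint): travel (m) of the sliding end along rack +y, toward the books. Starts at 0 to 0.045; in the first notch 0.080. Drag 2 to 3 N (1 to 2 N more once it pushes the book); from 18 mm before the notch it rises to 5 to 8 N on the ridge, then falls to nothing and it jumps the last 6 mm into the notch by itself. Leaving the notch takes about 15 N; beyond 0.087 it is past the notch.
- push_face (a point): centre of the push face: black rubber pad on the outer (-y) end of the sliding end's low wooden sled, 92 mm wide (rack x), 26 mm high, centre 32 mm above the table, facing rack -y; it moves with the sliding end. The sled is 100 mm wide, its top 49 mm above the table; the upright board that meets the books (top 155 mm) stands 100 to 112 mm ahead of the face in +y.
- notch (a point): middle of the first notch of the rail, where the pin has to drop in; at the height of the rail's plain top, 28 mm. Rack x = -78, y = 0.
- pin (a joint): spring pin of the sliding end, riding on the rail with a small steel roller at its foot: value in m, 0 to +0.001 on the plain rail, about -0.0015 on a ridge, about +0.005 when it has dropped into the notch.
- knob: brass knob 20 mm across on top of the vertical steel spring pin, 70 mm ahead of the push face in the rack's +y, at rack x = -78 mm; sinks with the pin. Origin at the pin's lower tip (28 mm above the table on plain rail), z up; the knob reaches from 36 to 55 mm above it.
- bookend: the sliding end itself (low sled, brace and upright board). Origin at the foot of the upright board on the books' side, 15 mm above the table; axes as the rack's.
- yellow_book_0: yellow hardback, 18x121x175 mm, spine to the rack's front, upright next to the fixed end panel. Origin at the centre of its underside, x across its thickness, z up along its height.
- yellow_book_1: second yellow hardback, same size and axes, upright
- yellow_book_2: third yellow hardback, same size and axes, upright
- blue_book_0: blue hardback with a red spine, 22x101x165 mm, upright; axes as the yellow ones
- blue_book_1: last blue hardback, also with a red spine, 22x101x165 mm, same axes; at the start it leans by about 12 degrees, its top against the other blue book and its foot out toward the sliding end; the sliding end pushes its foot in and it stands up by itself
- candle_tin: bystander: candle in a brass tin, 50 mm across, 28 mm high; origin under its centre
- egg_cup: bystander: wooden egg in a glass cup, 42 mm across, 58 mm high; origin under its centre
- flower_box: bystander: small black card box with a flowered lid, 63x71x30 mm; origin under its centre
- card_deck: bystander: flat box of cards with coloured dots, 62x88x14 mm; origin under its centre
- pebble_bowl: bystander: small glass bowl of pebbles, 90 mm across, 70 mm high; origin under its centre
Mind the look-alikes: they are no part of the job. What is shaped like the blue_book_0 but purple is not meant.

How it is judged:
By the outcome, as a careful person would: the job done as asked, in the order asked, and still so for the second after the job is handed in, with the robot touching nothing.
It also fails if it takes over 43 s, if anything falls off the work surface, if the arm or the gripper's body presses on something with over 40 N, if the wrist force passes 120 N, or if a joint passes its speed limit or range.

## Working session

There is one attempt and no reset: what is moved stays moved. The work goes in short steps, Python scripts to look and compute and a shell command to move; the robot and the scene stay as the last step left them, time stands still between calls to the robot, and variables do not carry over. Pictures are saved under pics/ and viewed, at most 10 in all, crops included, and the job is handed in when it is done.

```bash
mkdir -p pics; python3 - <<'E'
from rig import env, optics
import cv2,numpy as np
a=optics.get_image("scene");b=optics.get_image("side")
cv2.imwrite("pics/scene0.png",a[...,::-1]);cv2.imwrite("pics/side0.png",b[...,::-1])
for n in("scene","side"):
    c=optics.calibration(n);print(n,c["fov_y"],c["cx"],c["cy"],c["D"],np.round(c["T"],3).tolist())
s=env.observe();print(s["time_s"],s["position"],np.round(s["tool_rot"],3).tolist(),s["grip_width"])
E
```

```text
scene 50.15053361158069 259.8215828987621 196.26538067599745 [-0.12115776  0.          0.          0.          0.        ] [[0.442, -0.36, 0.822, -0.446], [-0.897, -0.201, 0.394, -0.603], [0.024, -0.911, -0.412, 0.548], [0.0, 0.0, 0.0, 1.0]]
side 44.05811919905913 259.04192490249847 189.392614416408 [-0.08882566  0.          0.          0.          0.        ] [[-0.747, -0.394, 0.536, -0.259], [-0.665, 0.458, -0.59, 0.799], [-0.013, -0.797, -0.604, 0.965], [0.0, 0.0, 0.0, 1.0]]
0.1 [ 0.20334687 -0.51074859  0.23075254] [[0.929, 0.37, -0.0], [0.37, -0.929, 0.001], [0.0, -0.001, -1.0]] 0.0853536208107384
```

View pics/scene0.png

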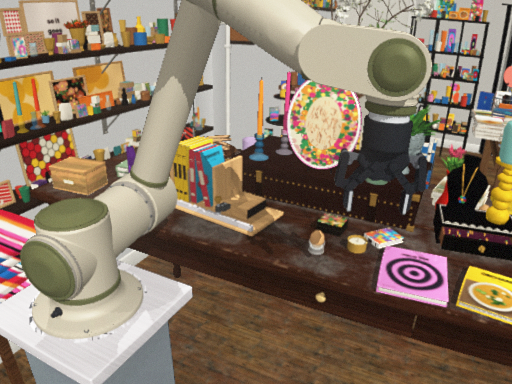

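View pics/side0.png

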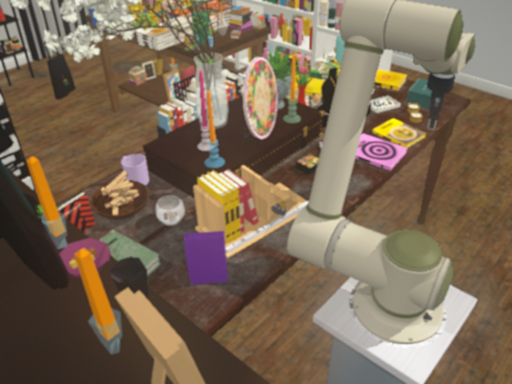

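The scene view shows the rack at about (225,195): yellow books, then two blue ones with red spines, with the sliding end to their right (sled around (245,207)). The side view shows the rack at (245,215), with a loose purple book at (207,258) as the look-alike. I'll enlarge both.

```bash
python3 - <<'E'
import cv2
a=cv2.imread("pics/scene0.png")[130:245,165:295];b=cv2.imread("pics/side0.png")[150:260,180:320]
cv2.imwrite("pics/c1.png",cv2.resize(a,None,fx=6,fy=5.2*6/5.2*0.85,interpolation=cv2.INTER_CUBIC)[:600] if 0 else cv2.resize(a,None,fx=5,fy=5,interpolation=cv2.INTER_CUBIC))
cv2.imwrite("pics/c2.png",cv2.resize(b,None,fx=5,fy=5,interpolation=cv2.INTER_CUBIC))
E
```

```text
(no output)
```

View pics/c1.png

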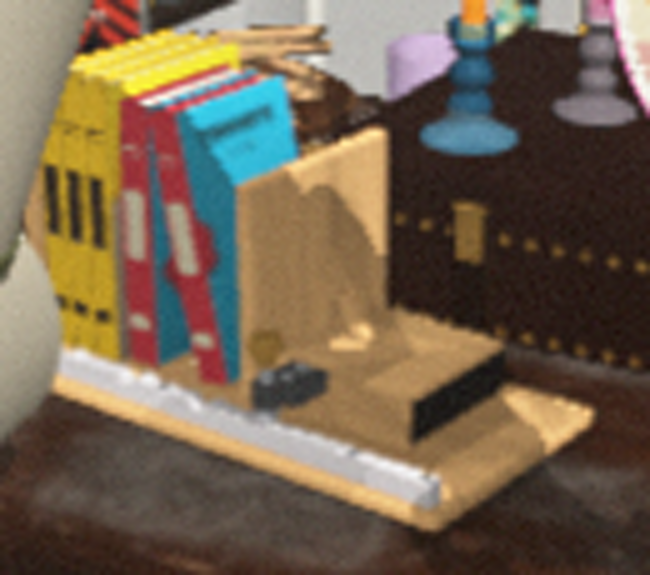

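View pics/c2.png

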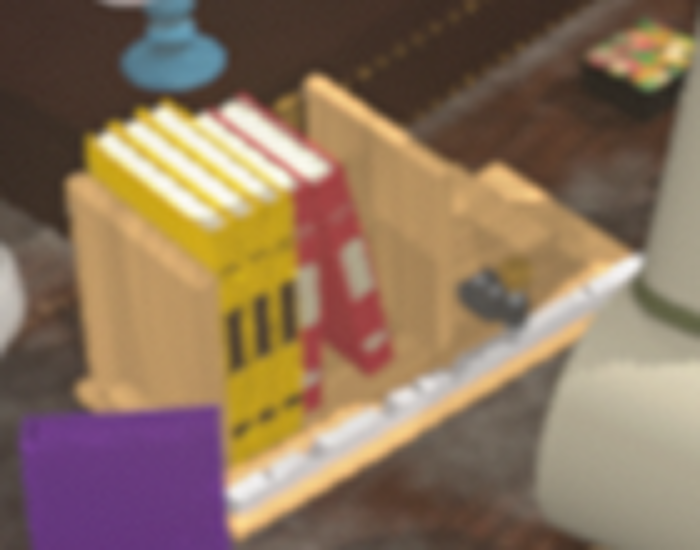

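The crops show two candidates. One is the red-spined blue book leaning in the rack (scene ≈(205,190)), next to the sliding end whose black pad is at crop (413–505, 350–440). The other is the purple book at side ≈(207,258), outside the rack, which isn't the one. The pad, rail end and brass knob (≈(218,200)) are all visible. Now I'll cast rays.

```bash
cat > h.py <<'E'
from rig import env, optics
import cv2,numpy as np
def ray(n,p,c=None):
    c=c or optics.calibration(n);T=np.array(c["T"]);f=192/np.tan(np.radians(c["fov_y"])/2)
    K=np.array([[f,0,c["cx"]],[0,f,c["cy"]],[0,0,1]])
    u=cv2.undistortPoints(np.array([[p]],float),K,np.array(c["D"],float))[0,0]
    return T[:3,3],T[:3,:3]@np.array([u[0],u[1],1])
def plane(n,p,z,c=None):
    o,d=ray(n,p,c);return o+d*(z-o[2])/d[2]
E
python3 - <<'E'
from h import *
S=lambda x,y:((x+.5)/5-.5+165,(y+.5)/5-.5+130)
D=lambda x,y:((x+.5)/5-.5+180,(y+.5)/5-.5+150)
P={}
for k,n,p,z in [("corner-89,-172","scene",S(435,517),.014),("corner73,-172","scene",S(595,408),.014),("railend","scene",S(437,480),.028),("railfar","scene",S(75,352),.028),
 ("padTL","scene",S(413,403),.046),("padBL","scene",S(413,440),.019),("padTR","scene",S(505,350),.046),("padBR","scene",S(505,383),.019),("knobtop","scene",S(267,337),.083),
 ("side rail near","side",D(232,492),.028),("side rail far","side",D(638,258),.028),("side knobtop","side",D(515,262),.083)]:
    P[k]=plane(n,p,z);print(k,np.round(P[k],4))
v=P["corner73,-172"]-P["corner-89,-172"];print("len",np.linalg.norm(v),"yaw",np.degrees(np.arctan2(v[1],v[0])))
v=P["railfar"]-P["railend"];print("rail len",np.linalg.norm(v),"yaw",np.degrees(np.arctan2(-v[0],v[1])))
v=P["side rail near"]-P["side rail far"];print("rail len",np.linalg.norm(v),"yaw",np.degrees(np.arctan2(-v[0],v[1])))
v=P["padTR"]-P["padTL"];print("pad",np.linalg.norm(v),"yaw",np.degrees(np.arctan2(v[1],v[0])))
E
```

```text
corner-89,-172 [ 0.3981 -0.177   0.014 ]
corner73,-172 [ 0.5582 -0.2002  0.014 ]
railend [ 0.4119 -0.1709  0.028 ]
railfar [0.4498 0.0926 0.028 ]
padTL [ 0.455  -0.1335  0.046 ]
padBL [ 0.4621 -0.1301  0.019 ]
padTR [ 0.5427 -0.148   0.046 ]
padBR [ 0.5537 -0.1436  0.019 ]
knobtop [ 0.4218 -0.0605  0.083 ]
side rail near [0.4599 0.1489 0.028 ]
side rail far [ 0.4144 -0.169   0.028 ]
side knobtop [ 0.4279 -0.0615  0.083 ]
len 0.16180245991276937 yaw -8.213378242460472
rail len 0.2662373133754317 yaw -8.19949173725118
rail len 0.32108242701240475 yaw -8.143672862386776
pad 0.0889149911717614 yaw -9.340139930226538
```

Rack yaw is −8.2° in all three measurements, and the lengths match (162 and 321 mm). The origin is ≈(0.511,−0.019), and the face is at rack y≈−0.122 (slider ≈0.028). I'll shut the fingers and turn −60° so tool x points along rack +y. After that I can go to a point above the approach.

```bash
python3 -m jog '[{"linear":[0,0,0],"roll":-1},{"linear":[0,0,0],"roll":-1},{"linear":[0,0,0],"roll":-1},{"linear":[0,0,0],"roll":-1},{"linear":[0,0,0],"roll":-1},{"linear":[0,0,0],"roll":-1},{"linear":[0,0,0],"roll":-1},{"linear":[0,0,0],"roll":-1},{"linear":[0,0,0],"roll":-1},{"linear":[0,0,0],"roll":-1},{"linear":[0,0,0],"roll":-1},{"linear":[0,0,0],"roll":-1}]' -1 40
python3 -m jog '[{"linear":[0.76,0.5,0],"roll":0},{"linear":[0.76,0.5,0],"roll":0},{"linear":[0.76,0.5,0],"roll":0},{"linear":[0.76,0.5,0],"roll":0},{"linear":[0.76,0.5,0],"roll":0},{"linear":[0.76,0.5,0],"roll":0},{"linear":[0.76,0.5,0],"roll":0},{"linear":[0.76,0.5,0],"roll":0},{"linear":[0.76,0.5,0],"roll":0},{"linear":[0.76,0.5,0],"roll":0},{"linear":[0.76,0.5,0],"roll":0},{"linear":[0,0,0],"roll":0}]'
python3 - <<'E'
from h import *
s=env.observe();c=optics.calibration("wrist");print(np.round(s["tool_rot"],3).tolist(),s["time_s"])
R=np.array(s["tool_rot"]);print("cam in tool",R.T@(np.array(c["T"])[:3,3]-s["position"]))
O=np.array([.5107,-.0194]);d=s["position"][:2]-O;a=np.radians(-8.2)
print("rack xy",d@[np.cos(a),np.sin(a)],d@[-np.sin(a),np.cos(a)])
cv2.imwrite("pics/w1.png",optics.get_image("wrist")[...,::-1])
E
```

```text
time_s: 1.1
position: [0.2034, -0.5108, 0.2309]
tool_rot: [[0.14, 0.99, -0.0], [0.99, -0.14, 0.001], [0.001, -0.0, -1.0]]
ft_force: [-0.2, 0.7, -0.3]
grip_width: 0.0002
gripper_force: 0.0
time_s: 2.1
position: [0.472, -0.2075, 0.231]
tool_rot: [[0.139, 0.99, 0.001], [0.99, -0.139, 0.002], [0.002, 0.0, -1.0]]
ft_force: [0.6, -0.4, -0.7]
grip_width: -0.0003
gripper_force: 0.0
[[0.139, 0.99, 0.001], [0.99, -0.139, 0.002], [0.002, 0.0, -1.0]] 2.1
cam in tool [ 7.56004829e-02  1.26225836e-04 -1.43000866e-01]
rack xy -0.011499535334830564 -0.1916584555484068
```

View pics/w1.png

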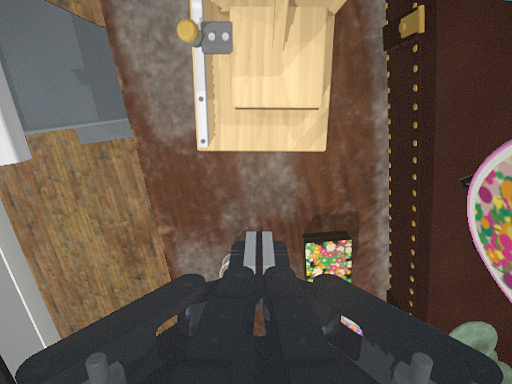

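The wrist view shows the sled's pad edge at row ≈108 (columns 236–319), the base end at row ≈151 (columns 197–327), the knob at (187,30) and the flower box at (328,257). I'll refine the positions with it.

```bash
python3 - <<'E'
from h import *
c=optics.calibration("wrist");a=np.radians(-8.2);O=np.array([.5107,-.0194])
X=np.array([np.cos(a),np.sin(a)]);Y=np.array([-np.sin(a),np.cos(a)])
for k,p,z in [("base L",(197,151),.014),("base R",(327,151),.014),("sled L",(235,108),.047),("sled R",(320,109),.047),("knob",(187,30),.083),("flowerbox corner",(304,236),.03)]:
    d=plane("wrist",p,z,c)[:2]-O;print(k,np.round([d@X,d@Y],4))
E
```

```text
base L [-0.0899 -0.1761]
base R [ 0.0728 -0.1756]
sled L [-0.0386 -0.1236]
sled R [ 0.0542 -0.1243]
knob [-0.0783 -0.054 ]
flowerbox corner [ 0.0469 -0.2848]
```

```bash
python3 -m jog '[{"linear":[0.67,0.49,0],"roll":0},{"linear":[0,0,0.72],"roll":0},{"linear":[0,0,0.72],"roll":0},{"linear":[0,0,0.72],"roll":0},{"linear":[0,0,0.72],"roll":0},{"linear":[0,0,0.72],"roll":0},{"linear":[0,0,0.72],"roll":0},{"linear":[0,0,0.7],"roll":0},{"linear":[0,0,0],"roll":0},{"linear":[0,0,0],"roll":0}]'
```

```text
time_s: 2.98
position: [0.4919, -0.1886, 0.0301]
tool_rot: [[0.145, 0.989, -0.002], [0.989, -0.145, 0.001], [0.001, -0.002, -1.0]]
ft_force: [0.5, -0.6, 0.8]
grip_width: -0.0004
gripper_force: 0.0
```

```bash
python3 -m jog '[{"linear":[0.2,0,0],"roll":0},{"linear":[0.2,0,0],"roll":0},{"linear":[0.2,0,0],"roll":0},{"linear":[0.1,0,0],"roll":0},{"linear":[0,0,0],"roll":0}]'; for i in 1; do :; done
python3 -m jog '[{"linear":[0.05,0,0],"roll":0},{"linear":[0.05,0,0],"roll":0},{"linear":[0.05,0,0],"roll":0},{"linear":[0.05,0,0],"roll":0},{"linear":[0,0,0],"roll":0}]'
python3 -m jog '[{"linear":[0.05,0,0],"roll":0},{"linear":[0.05,0,0],"roll":0},{"linear":[0.05,0,0],"roll":0},{"linear":[0.05,0,0],"roll":0},{"linear":[0,0,0],"roll":0}]'
```

```text
time_s: 3.4
position: [0.4969, -0.1593, 0.0313]
tool_rot: [[0.143, 0.99, 0.001], [0.99, -0.143, -0.0], [-0.0, 0.001, -1.0]]
ft_force: [0.2, 1.2, -0.9]
grip_width: 0.0004
gripper_force: 0.0
time_s: 3.82
position: [0.4978, -0.1523, 0.0305]
tool_rot: [[0.144, 0.99, -0.0], [0.99, -0.144, 0.0], [0.0, -0.0, -1.0]]
ft_force: [-0.7, 0.6, 0.3]
grip_width: -0.0003
gripper_force: 0.0
time_s: 4.23
position: [0.499, -0.1443, 0.0305]
tool_rot: [[0.144, 0.99, 0.0], [0.99, -0.144, 0.0], [0.0, 0.0, -1.0]]
ft_force: [0.9, 0.1, -1.3]
grip_width: 0.0001
gripper_force: 0.5
```

```bash
python3 -m jog '[{"linear":[0.05,0,0],"roll":0},{"linear":[0.05,0,0],"roll":0},{"linear":[0,0,0],"roll":0}]'
python3 -m jog '[{"linear":[0.05,0,0],"roll":0},{"linear":[0.05,0,0],"roll":0},{"linear":[0,0,0],"roll":0}]'
python3 - <<'E'
from h import *
a=optics.get_image("wrist");b=optics.get_image("scene")[130:245,165:310]
cv2.imwrite("pics/w2.png",np.hstack([cv2.resize(a,(400,300)),cv2.resize(b,(378,300))])[...,::-1])
E
```

```text
time_s: 4.48
position: [0.4996, -0.1402, 0.0305]
tool_rot: [[0.144, 0.99, 0.0], [0.99, -0.144, 0.0], [0.0, -0.0, -1.0]]
ft_force: [0.7, -0.6, -0.2]
grip_width: -0.0003
gripper_force: 0.4
time_s: 4.73
position: [0.5002, -0.1363, 0.0305]
tool_rot: [[0.144, 0.99, 0.0], [0.99, -0.144, 0.0], [0.0, 0.0, -1.0]]
ft_force: [0.6, -0.2, -0.8]
grip_width: 0.0001
gripper_force: 0.3
```

View pics/w2.png

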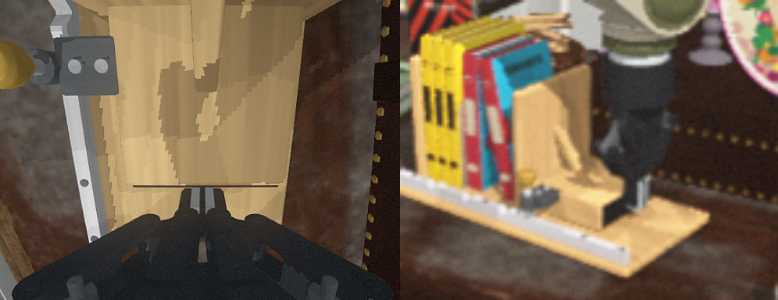

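Fingertips (row ≈188) are right at the pad's dark edge (row ≈186), and the slider looks barely moved. I'll measure where the face is.

```bash
cat >> h.py <<'E'
a=np.radians(-8.2);O=np.array([.5107,-.0194]);X=np.array([np.cos(a),np.sin(a)]);Y=np.array([-np.sin(a),np.cos(a)])
def rack(p): d=np.array(p[:2])-O;return np.round([d@X,d@Y],4)
def knob():
    c=optics.calibration("scene");im=optics.get_image("scene")
    return im
E
python3 - <<'E'
from h import *
c=optics.calibration("wrist")
for p,z in [((171,238),.045),((355,238),.045),((262,238),.045),((262,238),.049)]:print(rack(plane("wrist",p,z,c)))
print("tcp",rack(env.observe()["position"]))
print("fingertip front at z.045",rack(plane("wrist",(240,242),.045,c)))
E
```

```text
[-0.0368 -0.1051]
[ 0.0538 -0.1053]
[ 0.0079 -0.105 ]
[ 0.0079 -0.1031]
tcp [ 0.0062 -0.1172]
fingertip front at z.045 [-0.0029 -0.1072]
```

```bash
python3 -m jog '[{"linear":[0.05,0,0],"roll":0},{"linear":[0.05,0,0],"roll":0},{"linear":[0,0,0],"roll":0}]'
python3 -m jog '[{"linear":[0.05,0,0],"roll":0},{"linear":[0.05,0,0],"roll":0},{"linear":[0,0,0],"roll":0}]'
```

```text
time_s: 5.08
position: [0.5007, -0.1324, 0.0306]
tool_rot: [[0.144, 0.99, 0.0], [0.99, -0.144, 0.0], [0.0, 0.0, -1.0]]
ft_force: [-0.2, -1.8, -0.4]
grip_width: -0.0001
gripper_force: 0.5
time_s: 5.33
position: [0.5013, -0.1285, 0.0305]
tool_rot: [[0.144, 0.99, -0.0], [0.99, -0.144, 0.0], [0.0, -0.0, -1.0]]
ft_force: [-1.0, -1.8, -0.2]
grip_width: 0.0001
gripper_force: 0.9
```

The face has already followed (TCP y + 11.5 mm), with drag of about 2 N. About 22 mm remain to the jump, so I'll continue in small steps and watch the force.

```bash
python3 -m jog '[{"linear":[0.05,0,0],"roll":0},{"linear":[0.05,0,0],"roll":0},{"linear":[0.05,0,0],"roll":0},{"linear":[0.05,0,0],"roll":0},{"linear":[0,0,0],"roll":0}]' | grep -E "pos|force"
python3 -m jog '[{"linear":[0.05,0,0],"roll":0},{"linear":[0.05,0,0],"roll":0},{"linear":[0,0,0],"roll":0}]'| grep -E "pos|force"
python3 -m jog '[{"linear":[0.05,0,0],"roll":0},{"linear":[0,0,0],"roll":0}]'| grep -E "pos|force"
python3 -m jog '[{"linear":[0.05,0,0],"roll":0},{"linear":[0,0,0],"roll":0}]'| grep -E "pos|force"
```

```text
position: [0.5025, -0.1205, 0.0305]
ft_force: [-1.1, -1.9, 0.2]
gripper_force: 1.1
position: [0.503, -0.1169, 0.0306]
ft_force: [-2.1, -4.4, 0.2]
gripper_force: 2.5
position: [0.5033, -0.1148, 0.0305]
ft_force: [-1.0, -2.9, 0.3]
gripper_force: 1.8
position: [0.5036, -0.1126, 0.0305]
ft_force: [-1.0, -1.7, 0.7]
gripper_force: 1.1
```

```bash
python3 -m jog '[{"linear":[0.025,0,0],"roll":0},{"linear":[0,0,0],"roll":0}]'| grep -E "pos|force"
python3 -m jog '[{"linear":[0.025,0,0],"roll":0},{"linear":[0,0,0],"roll":0}]'| grep -E "pos|force"
python3 -m jog '[{"linear":[0.025,0,0],"roll":0},{"linear":[0,0,0],"roll":0}]'| grep -E "pos|force"
python3 - <<'E'
from h import *
a=optics.get_image("wrist");b=optics.get_image("scene")[130:245,165:310]
cv2.imwrite("pics/w3.png",np.hstack([cv2.resize(a,(400,300)),cv2.resize(b,(378,300))])[...,::-1])
E
```

```text
position: [0.5037, -0.1115, 0.0305]
ft_force: [-1.1, -0.4, 0.3]
gripper_force: 0.4
position: [0.5039, -0.1105, 0.0305]
ft_force: [-0.4, 0.5, 0.1]
gripper_force: 0.0
position: [0.504, -0.1097, 0.0305]
ft_force: [-0.5, -0.1, -0.3]
gripper_force: 0.0
```

View pics/w3.png

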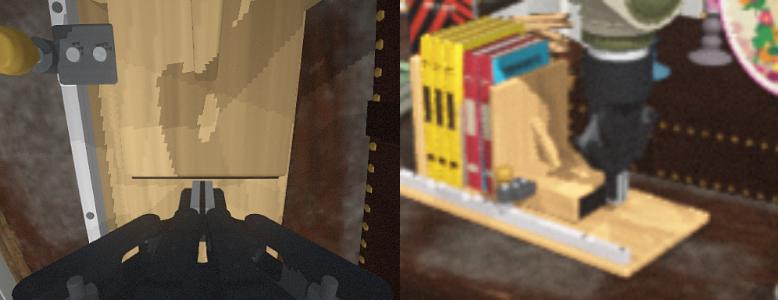

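The force has fallen to zero, a gap has opened between the fingertips (row ≈182) and the pad edge (row ≈177), and the blue book stands upright. I'll back off, lift and check.

```bash
python3 - <<'E'
from h import *
c=optics.calibration("wrist");print("face",rack(plane("wrist",(262,227),.045,c)),"tcp",rack(env.observe()["position"]))
E
python3 -m jog '[{"linear":[-0.3,0,0],"roll":0},{"linear":[-0.5,0,0],"roll":0},{"linear":[-0.5,0,0],"roll":0},{"linear":[-0.2,0,0],"roll":0},{"linear":[0,0,-0.6],"roll":0},{"linear":[0,0,-0.8],"roll":0},{"linear":[0,0,-0.8],"roll":0},{"linear":[0,0,-0.8],"roll":0},{"linear":[0,0,-0.8],"roll":0},{"linear":[0,0,-0.6],"roll":0},{"linear":[0,0,0],"roll":0},{"linear":[0,0,0],"roll":0}]'
python3 - <<'E'
from h import *
a=optics.get_image("wrist");b=optics.get_image("scene")[130:245,165:310]
cv2.imwrite("pics/w4full.png",a[...,::-1])
cv2.imwrite("pics/w4.png",np.hstack([cv2.resize(a,(400,300)),cv2.resize(b,(378,300),interpolation=cv2.INTER_CUBIC)])[...,::-1])
E
```

```text
face [ 0.008  -0.0724] tcp [ 0.0063 -0.0905]
time_s: 7.93
position: [0.4955, -0.1696, 0.2074]
tool_rot: [[0.144, 0.99, 0.002], [0.99, -0.144, -0.001], [-0.001, 0.002, -1.0]]
ft_force: [-0.6, -0.3, -1.3]
grip_width: 0.0
gripper_force: 0.0
```

View pics/w4.png

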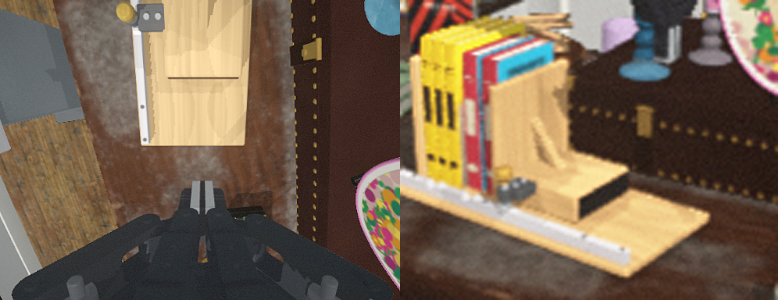

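The face is at rack y≈−0.072, where −0.070 is expected in the notch (2 mm calibration). It moved about 6 mm by itself at the end, the book is upright and the hand is clear.

```bash
python3 -c "
from rig import env
print(env.close_job())"
```

```text
the job is handed in; nothing more can be done
None
```

The sliding end is in the first notch (push face measured within about 2 mm of where it should be), the slumped blue book stands upright, the hand is clear, and the job was handed in at about 8 s.

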